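# Turn the leaf of a glass-sample stand and catch it down

### The arm

A 7-joint arm with a two-finger parallel gripper is mounted at the origin on the work surface. World frame = base frame: x ahead of the robot, y to its left, z up, the work surface at z = 0. Lengths are in m, angles in rad, forces in N, time in s.
With the tool pointing down it reaches from about 0.425 to 0.825 m from the base axis. Payload 3.6 kg.
Tool frame: the origin (TCP) lies on the centre line of the jaws, within the pads' length; the fingertips stand 11 mm ahead of it and the grasp point (between the pads) lies 8 mm behind it; x points along the fingers, y is the direction in which the jaws open and shut, and the axes are right-handed (so a half turn about x gives the same grasp; the last joint's range is limited). The gripper opens to 93 mm and grips with 3 to 60 N. Pads are 15 mm wide; open, the fingers measure 128 mm over their backs; the gripper's body (75 mm by 188 mm) begins 65 mm behind the grasp point.
Start: joints at [1.22, 0.615, -0.013, 1.423, 0.008, 1.103, -0.04], TCP at [0.207, -0.616, 0.23] pointing down, gripper open.
Joint ranges: [-3.12, 3.12], [-0.3, 2.06], [-1.34, 1.32], [0.26, 2.42], [-1.36, 4.5], [0.01, 1.98], [-2.84, 2.84]. Speed limits (rad/s): [2.79, 2.79, 3.14, 3.14, 3.14, 3.14, 3.14].

### API

Orientations are given as a rotation vector (axis times angle).
In Python, from bench import sensors, imaging, order gives the robot as it stands.
- The arm moves only by the tool send_rows, never from a script. Its arguments are lists of equal length, an entry for each row: "translation": the shift along the tool's x, y, z in m, a list of three; "rotation": the turn, a rotation vector about the tool's x, y, z in units of 6 degrees (1.0 is 6 degrees), a list of three; "claw": the opening, from -1 (shut) to 1 (fully open). In form: {"translation": [[x, y, z], ...], "rotation": [[rx, ry, rz], ...], "claw": [claw, ...]}. A call has exactly 8 rows; each row is the pose to reach, as a shift and turn from the pose measured when the call began, along the tool's axes at that moment; what a row does not reach only later rows make up. A row lasts 1/10 s, in which the tool goes at most 50 mm and 8.59 degrees, less where a joint would pass 70% of its speed; a pose out of reach is approached as far as the arm can. A call with a gripper value outside its range is refused whole. The fingers move at their own pace and stop on an object; the grip force is fixed at half the most. Time passes only in rows, so rows that repeat a pose let the fingers close, or fill a call up. It gives the time, the measured TCP pose, the force and the opening at its end, in the units of the state.
- sensors.read_state(): the state, without advancing time (a new reading comes with each control period).
- imaging.read_camera(name): name is "scene" or "top"; returns the picture (420x560x3 uint8, red, green, blue); there is no depth.
- imaging.get_calibration(name): a dict with "intrinsics" (3x3 intrinsics, pixels), "k1" (the pictures are not rectified: a ray, as slopes to the right and down, at radius r is drawn at 1 + k1 r^2 times it, then the intrinsics apply), "eye" and "rotation" of the camera in the world. Camera axes: x right, y down, z forward; pixel columns grow to the right and rows downward; lengths in m; the calibration is good to about 2 mm. A picture is of the moment at which its call begins. get_calibration takes no time and is no camera call.
- order.job_done(): hands the job in, once; it reports no verdict.
The state is a dict: "time_s": time; "joint_pos": joint angles; "qd": joint speeds; "joint_torque": joint torques, N m; "tool_pos": TCP position; "eef_rot": TCP orientation; "force": force on the tool from outside, world axes, zero at the start; "torque": the same for the moment, N m; "width": finger opening in m.
Only numpy, scipy, OpenCV 4.12 (cv2) and the standard library are available. Lean on these libraries where they do the work, as an engineer would, in place of code of your own. Each camera call takes 0.05 s, during which the arm holds its last target. There are 200 camera calls.

### The job

Show the other side of the glass-sample stand (right and left as the robot sees them): push the right-hand brass catch off the leaf, get a fingertip under the leaf's free edge and turn it over the spine until it lies flat on the left wing, then push the left-hand catch over it so that the wind cannot lift it. Work with the fingertips only, without pinching anything: turn the leaf gently, without flinging it, and leave the goods standing round the stand where they are.

Things in the scene. Friction and masses are not known exactly. Their poses are not given: they have to be found in the camera images.
- stand: wooden glass-sample stand fixed to the table, like an open book: left and right wing (172 mm along the spine, 118 mm across, reaching 125 mm from the spine, tops 80 mm above the table) on a plinth 190 mm wide, and a rail along the edge nearest the robot. Origin on the table under mid-spine; x runs along the spine away from the robot, y towards the left wing, z up.
- leaf (a joint): turn of the leaf about the spine: 0 = flat on the right wing (as at the start), 1.57 = upright, 3.14 = flat on the left wing; end stops at both flats. A stiff hinge: the leaf stays at any angle where it is left; turning it takes 2 to 4 N at its free edge. The axis runs along the stand's x, 86 mm above the stand's origin.
- leaf_edge (a point): the leaf is a rigid wooden frame, glazed flush on both faces over glass cabochons, 170 mm along the spine, 12 mm thick, reaching 9 to 165 mm from the spine, 0.25 kg; flat, it spans 80 to 92 mm above the table. This point: middle of its free long edge, 165 mm from the hinge axis. On the right wing this edge stands out 40 mm past the wing, with nothing under it down to the table.
- catch_right (a joint): swing of the right catch about its upright pivot: 0 = pointing away from the robot, its bar over a leaf lying on the right wing (end stop); 1.57 = along the rail, free end away from the spine; end stop at 1.8. Grows clockwise seen from above. Bar and leaf are clear of one another above 1.25. It stays where it is left; moving it takes about 0.7 N at the knob.
- catch_right_knob (a point): middle of the upright brass knob of the right catch, 13 mm across, 26 mm tall, 115 mm above the table (spans 102 to 128 mm), 48 mm from the pivot on a brass bar 14 mm wide and 6 mm thick (underside 96 mm above the table, 4 mm over a flat leaf) whose free end is 65 mm from the pivot. Pivot at x = -112, y = -75 mm in the stand's frame.
- catch_left (a joint): swing of the left catch about its upright pivot: 0 = pointing away from the robot, its bar over a leaf lying on the left wing (end stop); 1.57 = along the rail, free end away from the spine; end stop at 1.8. Grows anticlockwise seen from above. Bar and leaf are clear of one another above 1.25. It stays where it is left; moving it takes about 0.7 N at the knob.
- catch_left_knob (a point): middle of the upright brass knob of the left catch, 13 mm across, 26 mm tall, 115 mm above the table (spans 102 to 128 mm), 48 mm from the pivot on a brass bar 14 mm wide and 6 mm thick (underside 96 mm above the table, 4 mm over a flat leaf) whose free end is 65 mm from the pivot. Pivot at x = -112, y = +75 mm in the stand's frame.
- ring_cone: bystander: white ceramic ring cone, 48 mm across, 80 mm tall; origin at the middle of its underside
- paperweight: bystander: glass paperweight, a dome 70 mm across, 50 mm tall; origin at the middle of its underside
- scent_bottle: bystander: small amber glass bottle with a wooden stopper, 36 mm across, 85 mm tall; origin at the middle of its underside
- mushroom: bystander: glass mushroom, cap 58 mm across, 64 mm tall; origin at the middle of its underside
- bead_dish: bystander: shallow dish of glass beads, 84 mm across, 24 mm tall; origin at the middle of its underside
- price_card: bystander: blank price card in a wooden block, 70 mm wide, 58 mm tall; origin at the middle of its underside
- glass_cup: bystander: green glass cup, 62 mm across, 70 mm tall; origin at the middle of its underside

How it is judged:
On the way, in this order (a step that is already met when the one before it is completed fails the run):
1. the right catch is swung clear while the leaf still lies on the right wing (value of joint catch_right above 1.25 rad and value of joint leaf below 0.15 rad), for 0.1 s.
2. the leaf lies flat on the left wing, the left catch still clear of it (value of joint leaf above 3.08 rad and value of joint catch_left above 1.2 rad), for 0.2 s.
3. the left catch is over the leaf (value of joint catch_left below 0.5 rad and value of joint leaf above 3.08 rad), for 0.2 s.
At the end, for the whole second after the job is handed in: the leaf lies flat on the left wing (leaf turn above 3.08 rad) and the left catch points over it (catch angle below 0.5 rad), both at rest; the right catch may stay wherever it was pushed (all of step 3 and velocity of joint leaf between -0.05 and 0.05 rad/s and velocity of joint catch_left between -0.05 and 0.05 rad/s); the robot touches nothing.
It fails at once if the leaf is pinched (squeezed between the fingers) or pushed with more than 60 N (contact force between the fingers and leaf above 60 N or (z of the grasp point in the frame of leaf_edge between -0.005 and 0.005 m and y of the grasp point in the frame of leaf_edge between -0.015 and 0.156 m and x of the grasp point in the frame of leaf_edge between -0.085 and 0.085 m and contact force between the fingers and leaf above 15 N)).
It fails at once if a catch is pinched (its knob squeezed between the fingers) ((horizontal distance between the grasp point and catch_right_knob below 0.007 m and contact force between the fingers and catch_right above 10 N) or (horizontal distance between the grasp point and catch_left_knob below 0.007 m and contact force between the fingers and catch_left above 10 N)).
It fails at once if the leaf is flung or slammed (faster than 5 rad/s) (velocity of joint leaf above 5 rad/s).
It fails at once if one of the goods round the stand is pushed or carried more than 15 mm, or tipped (distance of any of ring_cone, paperweight, scent_bottle, mushroom, bead_dish, price_card, glass_cup from where it was at the start of the episode above 0.015 m or angle between any of ring_cone, paperweight, scent_bottle, mushroom, bead_dish, price_card, glass_cup's own z axis and vertical above 0.3 rad).
It also fails if it takes over 64 s, if anything falls off the work surface, if the arm or the gripper's body presses on something with over 40 N, if the wrist force passes 120 N, or if a joint passes its speed limit or range.

## Working session

There is one attempt and no reset: what is moved stays moved. The work goes in short steps, Python scripts to look and compute and a tool call to move; the robot and the scene stay as the last step left them, time stands still between calls to the robot, and variables do not carry over. Pictures are saved under pics/ and viewed, about 8 in all and at most 12, crops included, and the job is handed in when it is done.

Besides the shell and the picture viewer there is one more tool, called after "Call:" as a command line: name --argument value ..., lists and objects as JSON in quotes. send_rows: Moves the arm, as the interface text tells. Its arguments: {"type":"object","properties":{"translation":{"type":"array","items":{"type":"array","items":{"type":"number"}}},"rotation":{"type":"array","items":{"type":"array","items":{"type":"number"}}},"claw":{"type":"array","items":{"type":"number"}}},"required":["translation","rotation","claw"]}

```bash
ls; mkdir -p pics
python3 - <<'E'
from bench import sensors, imaging
import cv2
for n in("scene","top"):
    cv2.imwrite(f"pics/{n}0.png",imaging.read_camera(n)[:,:,::-1])
    print(imaging.get_calibration(n))
print(sensors.read_state())
E
```

```text
pics
{'intrinsics': array([[384.94817547,   0.        , 281.81671642],
       [  0.        , 384.94817547, 206.18832025],
       [  0.        ,   0.        ,   1.        ]]), 'k1': 0.028877948702754674, 'eye': array([ 1.04655445, -0.44743088,  0.91870052]), 'rotation': array([-2.25779206, -1.16404706,  0.3939843 ])}
{'intrinsics': array([[477.71210912,   0.        , 276.36743013],
       [  0.        , 477.71210912, 210.32465237],
       [  0.        ,   0.        ,   1.        ]]), 'k1': -0.027323558797640698, 'eye': array([ 0.32088233, -0.06877127,  1.45115281]), 'rotation': array([-2.15378067,  2.11590809, -0.16396842])}
{'time_s': 0.1, 'joint_pos': array([ 1.21947024,  0.61582779, -0.01262731,  1.42471113,  0.00810749,
        1.10337904, -0.04038682]), 'qd': array([ 0.00097998, -0.00288631, -0.00150839, -0.00493613,  0.0001822 ,
        0.0004986 , -0.00135514]), 'joint_torque': array([ 9.72778362e-04, -4.60046196e+01,  2.09878595e-01, -1.66244191e+01,
       -6.11965824e-02,  1.70118146e-02,  9.93242702e-05]), 'tool_pos': array([ 0.20724499, -0.61536853,  0.22860263]), 'eef_rot': array([ 2.04617117,  0.3377638 , -2.04699063]), 'force': array([-0.07148474, -0.40362074, -0.07401645]), 'torque': array([ 0.03821007, -0.00855421, -0.01786632]), 'width': 0.09335557207118497}
```

View pics/top0.png

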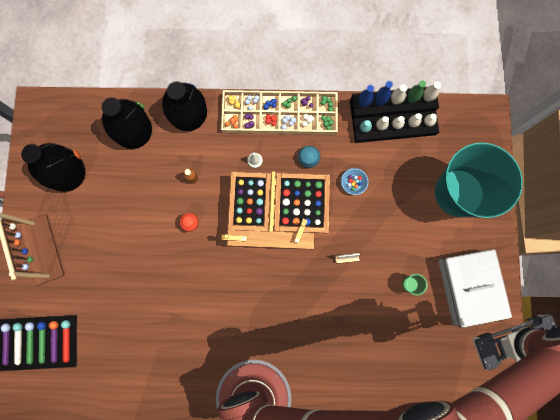

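View pics/scene0.png

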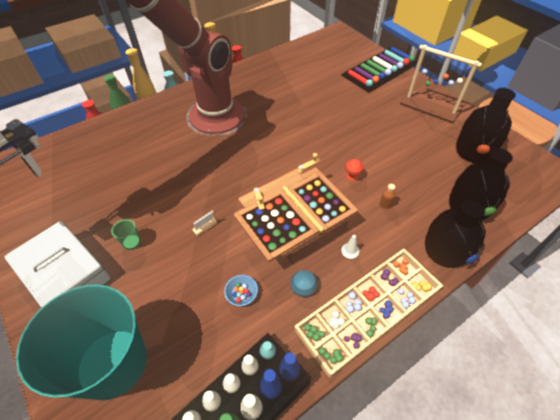

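Top view: stand at about (275,207) with rail on the near side (row 240). The right catch points over the leaf (300,232) and the left catch lies along the rail (235,238). Goods stand around it. I'll enlarge both views.

Run:
```python
import cv2
a=cv2.imread("pics/top0.png")[140:300,170:380]
cv2.imwrite("pics/t1.png",cv2.resize(a,None,fx=3.75,fy=3.75,interpolation=cv2.INTER_CUBIC))
a=cv2.imread("pics/scene0.png")[140:290,190:400]
cv2.imwrite("pics/s1.png",cv2.resize(a,None,fx=3.75,fy=3.75,interpolation=cv2.INTER_CUBIC))
```

```text
(no output)
```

View pics/t1.png

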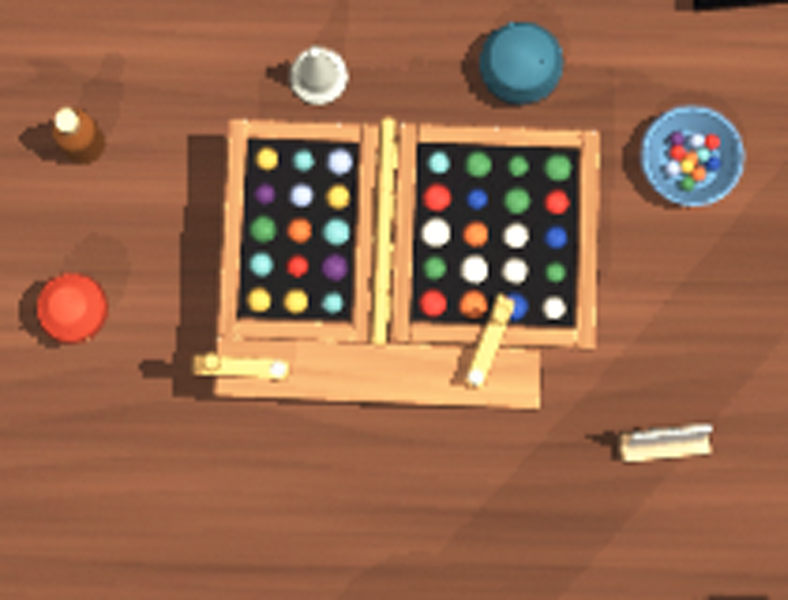

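View pics/s1.png

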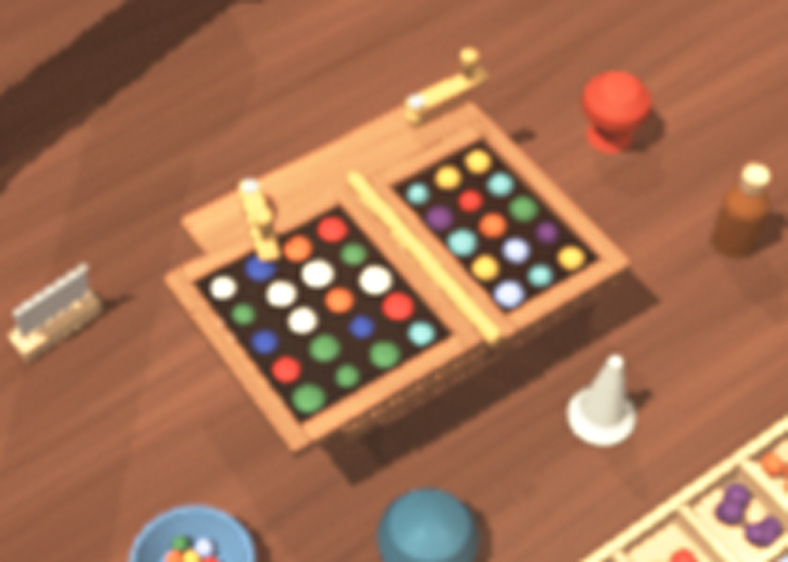

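Enlarged top crop: leaf corners at about (600,130), (596,348), (401,124), (393,340), and the left wing's outer corners at (231,121), (219,338). The right knob/bar end is near (503,300), the left knob near (207,363), and the goods are clear.

```bash
cat > h.py <<'E'
import numpy as np, cv2
from scipy.spatial.transform import Rotation as R
from scipy.optimize import least_squares
from bench import sensors, imaging
C={n:imaging.get_calibration(n) for n in("scene","top")}
def proj(n,P):
    c=C[n]; p=(np.atleast_2d(P)-c["eye"])@R.from_rotvec(c["rotation"]).as_matrix()
    s=p[:,:2]/p[:,2:]; s=s*(1+c["k1"]*(s**2).sum(1,keepdims=True))
    return s@c["intrinsics"][:2,:2].T+c["intrinsics"][:2,2]
def back(n,uv,z):
    return least_squares(lambda q:(proj(n,[q[0],q[1],z])[0]-uv),[.5,0]).x
def crop(n,uv):
    o=np.array({"top":(170,140),"scene":(190,140)}[n]); return (np.array(uv,float)+.5)/3.75-.5+o
E
python3 - <<'E'
from h import *
L=[(.085,-.165,.092),(-.085,-.165,.092),(.085,-.009,.092),(-.085,-.009,.092),(.086,.125,.08),(-.086,.125,.08)]
T=crop("top",[(600,130),(596,348),(401,124),(393,340),(231,121),(219,338)])
Ls=[(.085,-.165,.092),(-.085,-.165,.092)]
S=crop("scene",[(297,441),(167,276)])
def W(q,P): return np.array(P)@R.from_euler("z",q[2]).as_matrix().T+[q[0],q[1],0]
f=lambda q:np.r_[(proj("top",W(q,L))-T).ravel(),(proj("scene",W(q,Ls))-S).ravel()]
r=least_squares(f,[.6,-.05,0]);q=r.x;print("pose",q.round(4),r.fun.round(1))
np.save("q.npy",q)
toS=lambda p:(R.from_euler("z",-q[2]).as_matrix()[:2,:2]@(np.array(p)-q[:2])).round(3)
for k,uv,z in [("knobR",(502,302),.128),("knobL",(207,361),.128),("pivR",(476,378),.105),("pivL",(280,369),.105),("cone",(319,75),.005),("paperw",(521,63),.02),("bottle",(66,120),.085),("bottlebase",(82,140),.02),("mush",(72,307),.05),("dish",(693,157),.02),("card",(667,445),.02)]:
    w=back("top",crop("top",uv),z);print(k,w.round(3),toS(w))
w=back("top",(414,285),.05);print("cup",w,toS(w))
E
```

```text
pose [ 0.5666 -0.0435 -0.016 ] [-0.4  0.1 -0.3 -0.1 -0.8 -0.  -0.7  0.2 -0.8 -0.  -0.6  0.  -1.   2.2
 -1.4 -0.3]
knobR [ 0.508 -0.134] [-0.057 -0.092]
knobL [0.46  0.084] [-0.109  0.126]
pivR [ 0.453 -0.116] [-0.113 -0.075]
pivL [0.457 0.032] [-0.111  0.073]
cone [0.713 0.014] [0.146 0.06 ]
paperw [ 0.722 -0.153] [ 0.157 -0.107]
bottle [0.652 0.207] [0.081 0.252]
bottlebase [0.651 0.206] [0.081 0.251]
mush [0.509 0.202] [-0.062  0.244]
dish [ 0.645 -0.295] [ 0.083 -0.25 ]
card [ 0.41  -0.272] [-0.153 -0.231]
cup [ 0.33441727 -0.4605269 ] [-0.226 -0.421]
```

```bash
cat >> h.py <<'E'
q=np.load("q.npy") if __import__("os").path.exists("q.npy") else None
def s2w(p): return R.from_euler("z",q[2]).apply(p)+[q[0],q[1],0]
def down(a=0,flip=1):
    # tool x = (0,sin a,-cos a) in stand, tool y = flip*stand x
    x=np.array([0,np.sin(a),-np.cos(a)]); y=np.array([flip,0,0.]); return R.from_euler("z",q[2])*R.from_matrix(np.c_[x,y,np.cross(x,y)])
def rel(P,Q,st=None):
    "targets: stand-frame FINGERTIP positions P, rotations Q -> rows"
    st=st or sensors.read_state(); R0=R.from_rotvec(st["eef_rot"])
    T=[];O=[]
    for p,o in zip(P,Q):
        w=s2w(p)-o.as_matrix()[:,0]*.011
        T.append(R0.inv().apply(w-st["tool_pos"]).round(4).tolist()); O.append((np.degrees((R0.inv()*o).as_rotvec())/6).round(2).tolist())
    print(T);print(O)
def where():
    st=sensors.read_state(); R0=R.from_rotvec(st["eef_rot"]); M=R.from_euler("z",-q[2])
    t=M.apply(st["tool_pos"]+R0.as_matrix()[:,0]*.011-[q[0],q[1],0])
    print("t",round(st["time_s"],2),"tip_stand",t.round(4),"F",st["force"].round(1),"w",round(st["width"],3)); print("tool axes(stand)",(M*R0).as_matrix().T.round(3).tolist()); print("q",st["joint_pos"].round(2))
E
python3 - <<'E'
from h import *
where()
for f in(1,-1): rel([(-.03,-.04,.16)],[down(0,f)])
E
```

```text
t 0.1 tip_stand [-0.3502 -0.5775  0.2176] F [-0.1 -0.4 -0.1] w 0.093
tool axes(stand) [[-0.001, 0.002, -1.0], [0.334, -0.942, -0.002], [-0.942, -0.334, 0.0]]
q [ 1.22  0.62 -0.01  1.42  0.01  1.1  -0.04]
[[0.0585, -0.3994, -0.4815]]
[[-11.74, -0.01, 0.02]]
[[0.0585, -0.3994, -0.4815]]
[[18.26, 0.02, 0.01]]
```

Call:
send_rows --translation '[[0.02,-0.032,-0.038],[0.02,-0.064,-0.077],[0.02,-0.096,-0.115],[0.02,-0.128,-0.154],[0.02,-0.16,-0.192],[0.02,-0.192,-0.231],[0.02,-0.224,-0.27],[0.02,-0.25,-0.3]]' --rotation '[[-1,0,0],[-2,0,0],[-3,0,0],[-4,0,0],[-5,0,0],[-6,0,0],[-7,0,0],[-8,0,0]]' --claw '[-1,-1,-1,-1,-1,-1,-1,-1]'

```text
time_s: 0.9
tool_pos: [0.4127, -0.2802, 0.2091]
eef_rot: [1.501, 0.994, -1.499]
force: [0.4, 0.0, -0.6]
width: 0.0337
```

Run:
```python
from h import *
where(); rel([(-.03,-.03,.16)],[down(0)])
```

```text
t 0.9 tip_stand [-0.1502 -0.239   0.1981] F [ 0.4  0.  -0.6] w 0.034
tool axes(stand) [[-0.001, 0.003, -1.0], [0.926, -0.377, -0.002], [-0.377, -0.926, -0.002]]
q [ 0.75  0.42 -0.28  1.87  0.15  0.87 -0.  ]
[[0.0386, 0.0325, -0.2389]]
[[-3.69, -0.02, 0.01]]
```

Call:
send_rows --translation '[[0.0,0.005,-0.04],[0.0,0.01,-0.08],[0.0,0.018,-0.12],[0.0,0.025,-0.16],[0.0,0.03,-0.2],[0.01,0.0325,-0.239],[0.02,0.0325,-0.239],[0.03,0.0325,-0.239]]' --rotation '[[-0.6,0,0],[-1.2,0,0],[-1.8,0,0],[-2.4,0,0],[-3.0,0,0],[-3.69,0,0],[-3.69,0,0],[-3.69,0,0]]' --claw '[-1,-1,-1,-1,-1,-1,-1,-1]'

```text
time_s: 1.7
tool_pos: [0.536, -0.0721, 0.1786]
eef_rot: [1.221, 1.206, -1.22]
force: [-0.4, 0.1, 0.0]
width: 0.0005
```

Run:
```python
from h import *
where()
def fc(ph,pre=0):
    s,c=np.sin(ph),np.cos(ph); k=np.array([-.112+.048*c,-.075-.048*s])
    d=.0065+min(.0175/max(s,1e-6),.0075/max(c,1e-6))+pre
    return k+d*np.array([s,c])
P=[(-.062,-.058,.13),(-.062,-.058,.108)]+[(*fc(p),.108) for p in (.45,.7,.95,1.2,1.4,1.55)]
print(np.round(P,3).tolist()); rel(P,[down(0)]*8)
```

```text
t 1.7 tip_stand [-0.0302 -0.0291  0.1676] F [-0.4  0.1  0. ] w 0.001
tool axes(stand) [[-0.002, 0.003, -1.0], [1.0, 0.002, -0.002], [0.002, -1.0, -0.003]]
q [ 0.35  0.53 -0.39  1.8   0.25  0.86 -0.17]
[[-0.062, -0.058, 0.13], [-0.062, -0.058, 0.108], [-0.062, -0.083, 0.108], [-0.065, -0.093, 0.108], [-0.068, -0.103, 0.108], [-0.071, -0.111, 0.108], [-0.08, -0.118, 0.108], [-0.087, -0.122, 0.108]]
[[0.0376, -0.0318, 0.029], [0.0596, -0.0317, 0.029], [0.0595, -0.0321, 0.0535], [0.0595, -0.0346, 0.0645], [0.0595, -0.0381, 0.0738], [0.0595, -0.0409, 0.0816], [0.0594, -0.0498, 0.0892], [0.0594, -0.0568, 0.0935]]
[[0.02, -0.03, 0.02], [0.02, -0.03, 0.02], [0.02, -0.03, 0.02], [0.02, -0.03, 0.02], [0.02, -0.03, 0.02], [0.02, -0.03, 0.02], [0.02, -0.03, 0.02], [0.02, -0.03, 0.02]]
```

Call:
send_rows --translation '[[0.03,-0.032,0.029],[0.06,-0.032,0.029],[0.06,-0.032,0.04],[0.06,-0.032,0.05],[0.06,-0.033,0.057],[0.06,-0.034,0.064],[0.06,-0.036,0.069],[0.06,-0.038,0.074]]' --rotation '[[0,0,0],[0,0,0],[0,0,0],[0,0,0],[0,0,0],[0,0,0],[0,0,0],[0,0,0]]' --claw '[-1,-1,-1,-1,-1,-1,-1,-1]'

```text
time_s: 2.5
tool_pos: [0.4952, -0.143, 0.1189]
eef_rot: [1.221, 1.211, -1.22]
force: [-4.9, 8.0, 3.0]
width: 0.0006
```

Run:
```python
from h import *
where()
P=[(-.071,-.111,.108),(-.08,-.119,.108),(-.090,-.123,.108)]
rel(P,[down(0)]*8)
cv2.imwrite("pics/t2.png",cv2.resize(imaging.read_camera("top")[150:290,200:380,::-1],None,fx=4,fy=4))
```

```text
t 2.5 tip_stand [-0.0699 -0.1006  0.1079] F [-4.9  8.   3. ] w 0.001
tool axes(stand) [[-0.005, 0.006, -1.0], [1.0, 0.002, -0.005], [0.002, -1.0, -0.006]]
q [ 0.48  0.58 -0.36  1.92  0.3   0.7  -0.07]
[[-0.0002, -0.0011, 0.0104], [-0.0002, -0.0102, 0.0183], [-0.0002, -0.0202, 0.0223]]
[[0.02, -0.06, 0.05], [0.02, -0.06, 0.05], [0.02, -0.06, 0.05]]
```

View pics/t2.png

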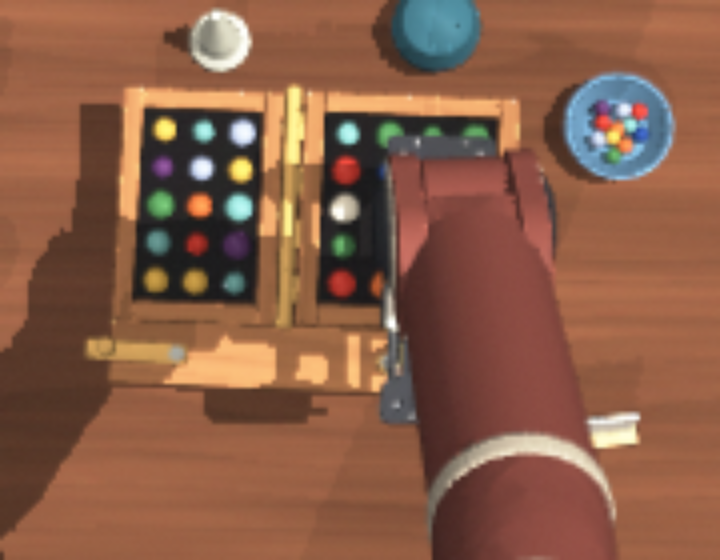

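Call:
send_rows --translation '[[0,0,0.005],[0,-0.001,0.01],[0,-0.005,0.015],[0,-0.01,0.018],[0,-0.015,0.021],[0,-0.019,0.022],[0,-0.022,0.022],[0,-0.022,0.022]]' --rotation '[[0,0,0],[0,0,0],[0,0,0],[0,0,0],[0,0,0],[0,0,0],[0,0,0],[0,0,0]]' --claw '[-1,-1,-1,-1,-1,-1,-1,-1]'

```text
time_s: 3.35
tool_pos: [0.4719, -0.1661, 0.1187]
eef_rot: [1.22, 1.21, -1.222]
force: [0.5, -0.0, 0.2]
width: 0.0006
```

Run:
```python
from h import *
where()
rel([(-.03,-.123,.2),(-.03,-.25,.3)],[down(0)]*2)
cv2.imwrite("pics/s2.png",cv2.resize(imaging.read_camera("scene")[140:290,190:400,::-1],None,fx=3.75,fy=3.75))
```

```text
t 3.35 tip_stand [-0.0928 -0.1241  0.1077] F [ 0.5 -0.   0.2] w 0.001
tool axes(stand) [[-0.006, 0.004, -1.0], [1.0, 0.002, -0.006], [0.002, -1.0, -0.005]]
q [ 0.54  0.56 -0.37  1.96  0.31  0.67 -0.03]
[[-0.0926, 0.0622, -0.0014], [-0.1932, 0.0614, 0.1251]]
[[0.02, -0.04, 0.06], [0.02, -0.04, 0.06]]
```

View pics/s2.png

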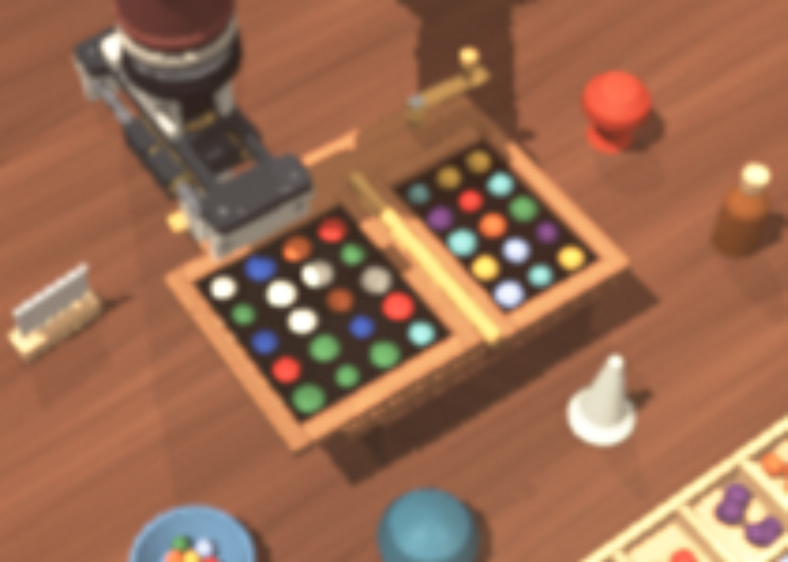

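Brass bar end visible at (180,220): the right catch now lies along the rail and the leaf is still flat. Next: rise, move right and tilt.

Run:
```python
from h import *
d=np.pi/180
rel([(-.07,-.124,.18),(.02,-.2,.25),(.02,-.24,.22),(.02,-.24,.15)],[down(0),down(20*d),down(45*d),down(45*d)])
```

```text
[[-0.0724, 0.0221, -0.0002], [-0.1427, 0.1116, 0.0794], [-0.1103, 0.1117, 0.1236], [-0.0403, 0.1121, 0.124]]
[[0.02, -0.05, 0.06], [0.01, 3.29, 0.06], [-0.0, 7.45, 0.06], [-0.0, 7.45, 0.06]]
```

Call:
send_rows --translation '[[-0.04,0.01,0],[-0.072,0.022,0],[-0.1,0.055,0.03],[-0.13,0.09,0.06],[-0.14,0.112,0.08],[-0.13,0.112,0.1],[-0.12,0.112,0.115],[-0.11,0.112,0.124]]' --rotation '[[0,0,0],[0,0,0],[0,1.1,0],[0,2.2,0],[0,3.3,0],[0,4.6,0],[0,6.0,0],[0,7.4,0]]' --claw '[-1,-1,-1,-1,-1,-1,-1,-1]'

```text
time_s: 4.2
tool_pos: [0.5829, -0.2945, 0.2271]
eef_rot: [1.775, 1.749, -0.742]
force: [-0.0, -0.0, -0.2]
width: 0.0007
```

Run:
```python
from h import *
d=np.pi/180
where()
rel([(.02,-.225,.1),(.02,-.205,.045),(.02,-.145,.045)],[down(45*d)]*3)
```

```text
t 4.2 tip_stand [ 0.0202 -0.243   0.2193] F [-0.  -0.  -0.2] w 0.001
tool axes(stand) [[-0.003, 0.706, -0.708], [1.0, -0.001, -0.005], [-0.004, -0.708, -0.706]]
q [ 0.94  0.97 -0.61  1.07 -0.2   1.59  0.48]
[[0.0972, 0.0003, 0.0715], [0.1503, 0.0006, 0.0961], [0.1926, 0.0005, 0.0536]]
[[-0.04, 0.02, 0.03], [-0.04, 0.02, 0.03], [-0.04, 0.02, 0.03]]
```

Call:
send_rows --translation '[[0.03,0,0.03],[0.06,0,0.055],[0.097,0,0.072],[0.125,0,0.085],[0.15,0,0.096],[0.165,0,0.082],[0.18,0,0.067],[0.192,0,0.054]]' --rotation '[[0,0,0],[0,0,0],[0,0,0],[0,0,0],[0,0,0],[0,0,0],[0,0,0],[0,0,0]]' --claw '[-1,-1,-1,-1,-1,-1,-1,-1]'

```text
time_s: 5.0
tool_pos: [0.5832, -0.1956, 0.0522]
eef_rot: [1.775, 1.752, -0.742]
force: [1.1, 0.6, 0.4]
width: 0.0007
```

```bash
cat > flip.py <<'E'
from h import *
d=np.pi/180
def tip(th,a,b=.0075,ex=.15,r0=None):
    "fingertip centre so finger upper side touches underside face of leaf at angle th; ex=radius of contact"
    th,a=th*d,a*d
    f=np.array([np.sin(a),-np.cos(a)]); up=np.array([-np.cos(th),np.sin(th)]); n=np.array([np.sin(th),np.cos(th)]) # n=push dir
    o=np.array([0,.086])
    g=np.array([np.cos(a),np.sin(a)])  # finger's upper/left side normal
    if np.dot(f,n)<0:  # leaf shallower than finger: edge touches finger side
        e=o+.165*up-.006*n
        return e-b*g+.02*f
    return o+ex*up-.006*n-b*g      # tip corner touches face (upper corner when a<..)
def show(ths,a):
    P=[tip(t,x) for t,x in zip(ths,a)]
    print(np.round(P,3).tolist()); rel([(.02,p[0],p[1]) for p in P],[down(x*d) for x in a])
E
python3 - <<'E'
from flip import *
where()
show([0,5,10,15,20,25,30,35],[45]*8)
E
```

```text
t 5.0 tip_stand [ 0.0189 -0.144   0.0445] F [1.1 0.6 0.4] w 0.001
tool axes(stand) [[-0.005, 0.707, -0.707], [1.0, 0.0, -0.006], [-0.004, -0.707, -0.707]]
q [ 0.89  1.09 -0.61  1.39 -0.17  1.14  0.55]
[[-0.156, 0.061], [-0.156, 0.075], [-0.155, 0.089], [-0.152, 0.103], [-0.148, 0.117], [-0.143, 0.131], [-0.137, 0.144], [-0.13, 0.156]]
[[-0.02, 0.001, -0.0028], [-0.0301, 0.0009, -0.013], [-0.0393, 0.0008, -0.0241], [-0.0475, 0.0007, -0.036], [-0.0546, 0.0006, -0.0485], [-0.0606, 0.0005, -0.0616], [-0.0654, 0.0004, -0.0752], [-0.069, 0.0003, -0.0891]]
[[-0.04, 0.0, 0.05], [-0.04, 0.0, 0.05], [-0.04, 0.0, 0.05], [-0.04, 0.0, 0.05], [-0.04, 0.0, 0.05], [-0.04, 0.0, 0.05], [-0.04, 0.0, 0.05], [-0.04, 0.0, 0.05]]
```

Call:
send_rows --translation '[[-0.02,0.001,-0.003],[-0.03,0.001,-0.013],[-0.039,0.001,-0.024],[-0.047,0.001,-0.036],[-0.055,0.001,-0.048],[-0.061,0.001,-0.062],[-0.065,0,-0.075],[-0.069,0,-0.089]]' --rotation '[[0,0,0],[0,0,0],[0,0,0],[0,0,0],[0,0,0],[0,0,0],[0,0,0],[0,0,0]]' --claw '[-1,-1,-1,-1,-1,-1,-1,-1]'

```text
time_s: 5.8
tool_pos: [0.5842, -0.1814, 0.1655]
eef_rot: [1.775, 1.75, -0.742]
force: [-1.0, -3.4, -1.8]
width: 0.0009
```

Run:
```python
from flip import *
where()
show([40,46,52,58,64,70,76,82],[45]*8)
cv2.imwrite("pics/s3.png",cv2.resize(imaging.read_camera("scene")[100:310,180:420,::-1],None,fx=2.5,fy=2.5))
```

```text
t 5.8 tip_stand [ 0.0198 -0.1298  0.1577] F [-1.  -3.4 -1.8] w 0.001
tool axes(stand) [[-0.004, 0.706, -0.708], [1.0, -0.0, -0.006], [-0.004, -0.708, -0.706]]
q [ 0.89  0.94 -0.64  1.38 -0.22  1.27  0.47]
[[-0.121, 0.168], [-0.114, 0.184], [-0.102, 0.195], [-0.09, 0.205], [-0.076, 0.213], [-0.062, 0.22], [-0.047, 0.225], [-0.032, 0.228]]
[[-0.0014, 0.0001, -0.0132], [-0.0076, 0.0, -0.0302], [-0.0072, -0.0, -0.0459], [-0.0051, -0.0001, -0.0615], [-0.0014, -0.0001, -0.0767], [0.0039, -0.0002, -0.0915], [0.0107, -0.0002, -0.1057], [0.019, -0.0002, -0.1191]]
[[-0.04, 0.01, 0.03], [-0.04, 0.01, 0.03], [-0.04, 0.01, 0.03], [-0.04, 0.01, 0.03], [-0.04, 0.01, 0.03], [-0.04, 0.01, 0.03], [-0.04, 0.01, 0.03], [-0.04, 0.01, 0.03]]
```

View pics/s3.png

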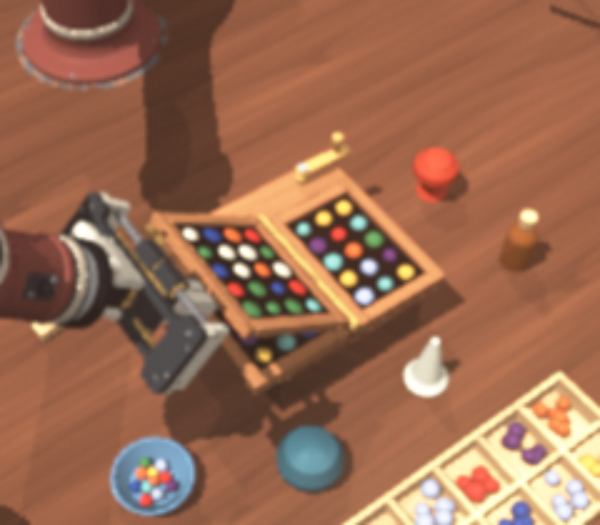

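The leaf is riding on the finger at roughly 35°, and the goods are undisturbed. Continuing.

Call:
send_rows --translation '[[-0.002,0,-0.013],[-0.007,0,-0.03],[-0.007,0,-0.046],[-0.005,0,-0.061],[-0.001,0,-0.077],[0.004,0,-0.091],[0.011,0,-0.106],[0.019,0,-0.119]]' --rotation '[[0,0,0],[0,0,0],[0,0,0],[0,0,0],[0,0,0],[0,0,0],[0,0,0],[0,0,0]]' --claw '[-1,-1,-1,-1,-1,-1,-1,-1]'

```text
time_s: 6.65
tool_pos: [0.5868, -0.0799, 0.2401]
eef_rot: [1.774, 1.752, -0.735]
force: [0.2, -2.4, -2.1]
width: 0.0006
```

Run:
```python
from flip import *
where()
show([88,94,100,106,112,118,124,130],[45,42,39,36,33,30,27,24])
```

```text
t 6.65 tip_stand [ 0.0207 -0.0283  0.2323] F [ 0.2 -2.4 -2.1] w 0.001
tool axes(stand) [[-0.003, 0.708, -0.706], [1.0, 0.003, -0.002], [0.001, -0.706, -0.708]]
q [ 0.81  0.79 -0.7   1.49 -0.31  1.21  0.36]
[[-0.017, 0.23], [-0.001, 0.231], [0.014, 0.23], [0.03, 0.227], [0.044, 0.223], [0.059, 0.218], [0.072, 0.21], [0.085, 0.202]]
[[0.0097, -0.0007, -0.0069], [0.0202, -0.0006, -0.0188], [0.0318, -0.0006, -0.0296], [0.0445, -0.0005, -0.0391], [0.0581, -0.0005, -0.0471], [0.0724, -0.0004, -0.0537], [0.0872, -0.0004, -0.0588], [0.1025, -0.0003, -0.0622]]
[[0.01, -0.01, 0.03], [0.01, -0.51, 0.03], [0.01, -1.01, 0.03], [0.01, -1.51, 0.03], [0.01, -2.01, 0.03], [0.01, -2.51, 0.03], [0.01, -3.01, 0.03], [0.01, -3.51, 0.03]]
```

Call:
send_rows --translation '[[0.01,-0.001,-0.007],[0.02,-0.001,-0.019],[0.032,-0.001,-0.03],[0.045,-0.001,-0.039],[0.058,0,-0.047],[0.072,0,-0.054],[0.087,0,-0.059],[0.102,0,-0.062]]' --rotation '[[0,0,0],[0,-0.5,0],[0,-1.0,0],[0,-1.5,0],[0,-2.0,0],[0,-2.5,0],[0,-3.0,0],[0,-3.5,0]]' --claw '[-1,-1,-1,-1,-1,-1,-1,-1]'

```text
time_s: 7.45
tool_pos: [0.5877, 0.0386, 0.2125]
eef_rot: [1.522, 1.505, -0.989]
force: [0.2, -0.9, -0.7]
width: 0.0006
```

Run:
```python
from flip import *
where()
show([135,141,147,153,158,164,170,176],[22,20,18,16,14,12,10,8])
cv2.imwrite("pics/s4.png",cv2.resize(imaging.read_camera("scene")[80:300,200:440,::-1],None,fx=2.5,fy=2.5))
```

```text
t 7.45 tip_stand [0.0197 0.0869 0.2024] F [ 0.2 -0.9 -0.7] w 0.001
tool axes(stand) [[-0.003, 0.408, -0.913], [1.0, 0.004, -0.002], [0.003, -0.913, -0.408]]
q [ 0.45  0.62 -0.56  1.64 -0.13  0.94  0.05]
[[0.095, 0.193], [0.106, 0.182], [0.115, 0.17], [0.124, 0.157], [0.13, 0.146], [0.135, 0.132], [0.139, 0.117], [0.142, 0.101]]
[[0.0114, 0.0003, -0.004], [0.0259, 0.0004, -0.0099], [0.0409, 0.0004, -0.0141], [0.0563, 0.0005, -0.0168], [0.0691, 0.0005, -0.0178], [0.0846, 0.0006, -0.0175], [0.1, 0.0006, -0.0155], [0.115, 0.0006, -0.0119]]
[[0.03, -0.35, 0.03], [0.03, -0.68, 0.03], [0.03, -1.01, 0.03], [0.03, -1.35, 0.03], [0.03, -1.68, 0.03], [0.03, -2.01, 0.03], [0.03, -2.35, 0.03], [0.03, -2.68, 0.03]]
```

View pics/s4.png

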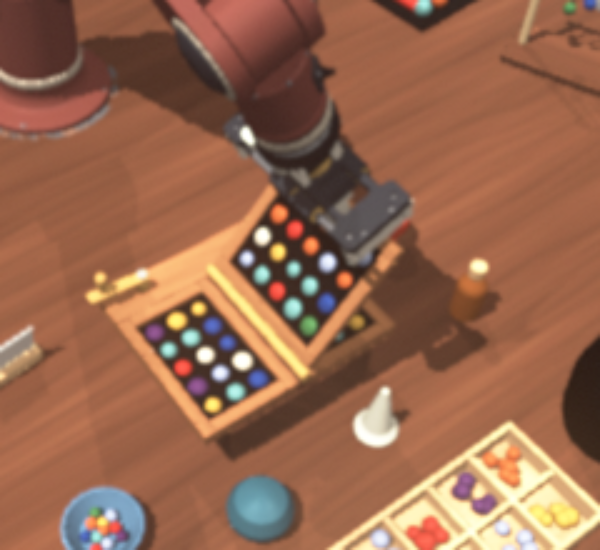

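The leaf is past upright at about 130°, and the right catch lies along the rail at (115,288). I'll lay it down.

Call:
send_rows --translation '[[0.011,0,-0.004],[0.026,0,-0.01],[0.041,0,-0.014],[0.056,0,-0.017],[0.069,0,-0.018],[0.085,0,-0.0175],[0.1,0,-0.0155],[0.115,0,-0.012]]' --rotation '[[0,-0.35,0],[0,-0.7,0],[0,-1.0,0],[0,-1.35,0],[0,-1.7,0],[0,-2.0,0],[0,-2.35,0],[0,-2.7,0]]' --claw '[-1,-1,-1,-1,-1,-1,-1,-1]'

```text
time_s: 8.3
tool_pos: [0.5854, 0.1045, 0.1127]
eef_rot: [1.314, 1.314, -1.144]
force: [-0.1, -0.6, 0.3]
width: 0.0002
```

Run:
```python
from flip import *
where()
rel([(.02,.142,.096),(.02,.142,.092),(.02,.142,.088)],[down(0)]*3)
```

```text
t 8.3 tip_stand [0.0163 0.1498 0.1018] F [-0.1 -0.6  0.3] w 0.0
tool axes(stand) [[-0.006, 0.141, -0.99], [1.0, 0.013, -0.004], [0.012, -0.99, -0.141]]
q [ 0.07  0.68 -0.34  1.73  0.1   0.74 -0.27]
[[0.0047, 0.0036, 0.007], [0.0087, 0.0036, 0.0076], [0.0127, 0.0036, 0.0082]]
[[0.12, -1.35, 0.05], [0.12, -1.35, 0.05], [0.12, -1.35, 0.05]]
```

Call:
send_rows --translation '[[0.002,0.001,0.001],[0.004,0.002,0.003],[0.005,0.0035,0.005],[0.006,0.0035,0.007],[0.007,0.0035,0.0075],[0.009,0.0035,0.0075],[0.01,0.0035,0.008],[0.011,0.0035,0.008]]' --rotation '[[0,-0.3,0],[0,-0.6,0],[0,-0.9,0],[0,-1.35,0],[0,-1.35,0],[0,-1.35,0],[0,-1.35,0],[0,-1.35,0]]' --claw '[-1,-1,-1,-1,-1,-1,-1,-1]'

```text
time_s: 9.1
tool_pos: [0.5891, 0.0988, 0.1032]
eef_rot: [1.213, 1.211, -1.213]
force: [-4.4, 1.3, 17.3]
width: 0.0003
```

Run:
```python
from flip import *
where()
rel([(.02,.142,.086)],[down(0)])
```

```text
t 9.1 tip_stand [0.0201 0.1427 0.0922] F [-4.4  1.3 17.3] w 0.0
tool axes(stand) [[-0.003, 0.003, -1.0], [1.0, 0.012, -0.003], [0.012, -1.0, -0.003]]
q [-0.06  0.69 -0.22  1.71  0.2   0.77 -0.39]
[[0.0062, -0.0001, 0.0007]]
[[0.11, -0.03, 0.03]]
```

Tip at the leaf's top height of 92 mm with 17 N down, so the leaf is flat. I'll lift and go behind the left knob.

Run:
```python
from flip import *
rel([(.02,.142,.17),(-.141,.124,.17),(-.141,.124,.109)],[down(0)]*3)
```

```text
[[-0.0778, -0.0004, 0.0005], [-0.0774, -0.1616, 0.0166], [-0.0164, -0.1614, 0.0167]]
[[0.11, -0.03, 0.03], [0.11, -0.03, 0.03], [0.11, -0.03, 0.03]]
```

Call:
send_rows --translation '[[-0.04,0,0],[-0.078,0,0],[-0.078,-0.04,0.005],[-0.078,-0.08,0.01],[-0.078,-0.12,0.014],[-0.078,-0.16,0.016],[-0.078,-0.161,0.0165],[-0.078,-0.161,0.0165]]' --rotation '[[0,0,0],[0,0,0],[0,0,0],[0,0,0],[0,0,0],[0,0,0],[0,0,0],[0,0,0]]' --claw '[-1,-1,-1,-1,-1,-1,-1,-1]'

```text
time_s: 9.9
tool_pos: [0.4281, 0.0821, 0.182]
eef_rot: [1.214, 1.21, -1.213]
force: [0.2, 0.2, 0.5]
width: 0.0005
```

Run:
```python
from flip import *
where()
def fc(ph):
    s,c=np.sin(ph),np.cos(ph); k=np.array([-.112+.048*c,.075+.048*s])
    return k+(.0065+min(.0175/max(s,1e-6),.0075/max(c,1e-6)))*np.array([-s,c])
P=[(-.141,.124,.109)]+[(*fc(p),.109) for p in (1.5,1.3,1.1,.9,.7,.5,.3,.15)]
print(np.round(P,3).tolist()); rel(P,[down(0)]*9)
cv2.imwrite("pics/s5.png",cv2.resize(imaging.read_camera("scene")[100:290,200:420,::-1],None,fx=2.8,fy=2.8))
```

```text
t 9.9 tip_stand [-0.1405  0.1234  0.171 ] F [0.2 0.2 0.5] w 0.001
tool axes(stand) [[-0.002, 0.003, -1.0], [1.0, 0.011, -0.002], [0.011, -1.0, -0.003]]
q [-0.03  0.37 -0.28  2.07  0.14  0.73 -0.4 ]
[[-0.141, 0.124, 0.109], [-0.133, 0.125, 0.109], [-0.123, 0.128, 0.109], [-0.111, 0.128, 0.109], [-0.097, 0.124, 0.109], [-0.086, 0.118, 0.109], [-0.077, 0.111, 0.109], [-0.07, 0.103, 0.109], [-0.067, 0.096, 0.109]]
[[0.062, -0.0004, -0.0005], [0.062, 0.008, -0.001], [0.062, 0.0177, -0.0042], [0.062, 0.0299, -0.0044], [0.0619, 0.0439, -0.0002], [0.0619, 0.0548, 0.0057], [0.0619, 0.0634, 0.013], [0.0618, 0.07, 0.0214], [0.0618, 0.0737, 0.0282]]
[[0.1, -0.03, 0.02], [0.1, -0.03, 0.02], [0.1, -0.03, 0.02], [0.1, -0.03, 0.02], [0.1, -0.03, 0.02], [0.1, -0.03, 0.02], [0.1, -0.03, 0.02], [0.1, -0.03, 0.02], [0.1, -0.03, 0.02]]
```

View pics/s5.png

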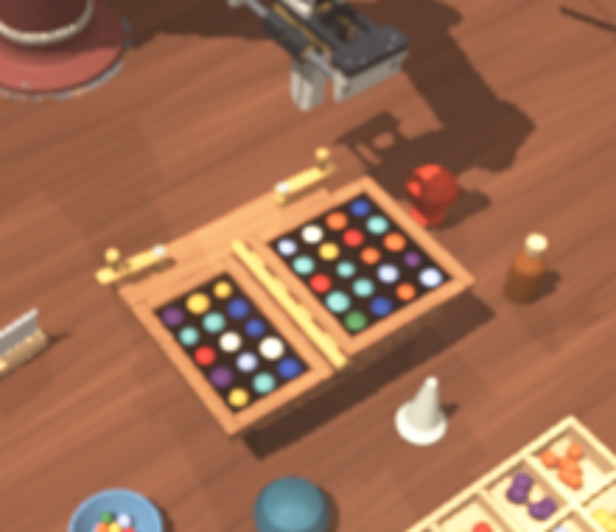

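The leaf lies flat on the left wing, and the left catch is still along the rail (knob at (322,158)) with the finger behind it.

Call:
send_rows --translation '[[0.03,0,0],[0.062,0,0],[0.062,0.005,-0.001],[0.062,0.01,-0.002],[0.062,0.018,-0.004],[0.062,0.024,-0.0045],[0.062,0.03,-0.0045],[0.062,0.037,-0.0025]]' --rotation '[[0,0,0],[0,0,0],[0,0,0],[0,0,0],[0,0,0],[0,0,0],[0,0,0],[0,0,0]]' --claw '[-1,-1,-1,-1,-1,-1,-1,-1]'

```text
time_s: 10.75
tool_pos: [0.4673, 0.0854, 0.1207]
eef_rot: [1.216, 1.209, -1.211]
force: [0.3, 0.6, -0.1]
width: 0.0005
```

Run:
```python
from flip import *
where()
P=[(-.097,.124,.109),(-.091,.121,.109),(-.086,.118,.109),(-.077,.111,.109),(-.07,.103,.109),(-.067,.096,.109),(-.066,.092,.109)]
rel(P,[down(0)]*9)
```

```text
t 10.75 tip_stand [-0.1014  0.1273  0.1097] F [ 0.3  0.6 -0.1] w 0.0
tool axes(stand) [[0.001, 0.004, -1.0], [1.0, 0.011, 0.001], [0.011, -1.0, -0.004]]
q [-0.06  0.51 -0.24  2.04  0.2   0.61 -0.43]
[[0.0007, 0.0043, 0.0033], [0.0007, 0.0103, 0.0064], [0.0007, 0.0153, 0.0094], [0.0007, 0.0242, 0.0165], [0.0006, 0.0311, 0.0246], [0.0006, 0.034, 0.0316], [0.0006, 0.035, 0.0356]]
[[0.1, -0.04, -0.01], [0.1, -0.04, -0.01], [0.1, -0.04, -0.01], [0.1, -0.04, -0.01], [0.1, -0.04, -0.01], [0.1, -0.04, -0.01], [0.1, -0.04, -0.01]]
```

Call:
send_rows --translation '[[0.001,0.004,0.003],[0.001,0.01,0.006],[0.001,0.015,0.009],[0.001,0.02,0.013],[0.001,0.025,0.017],[0.001,0.03,0.024],[0.001,0.033,0.031],[0.001,0.034,0.034]]' --rotation '[[0,0,0],[0,0,0],[0,0,0],[0,0,0],[0,0,0],[0,0,0],[0,0,0],[0,0,0]]' --claw '[-1,-1,-1,-1,-1,-1,-1,-1]'

```text
time_s: 11.55
tool_pos: [0.5016, 0.0498, 0.1195]
eef_rot: [1.217, 1.208, -1.212]
force: [-0.3, 0.6, -0.4]
width: 0.0006
```

Call:
send_rows --translation '[[0,0,-0.004],[0,0,-0.008],[-0.04,0,-0.008],[-0.08,0,-0.008],[-0.12,0.0,-0.008],[-0.12,0,0.04],[-0.12,0,0.08],[-0.12,0,0.12]]' --rotation '[[0,0,0],[0,0,0],[0,0,0],[0,0,0],[0,0,0],[0,0,0],[0,0,0],[0,0,0]]' --claw '[-1,-1,-1,-1,-1,-1,-1,-1]'

```text
time_s: 12.35
tool_pos: [0.5007, -0.0712, 0.2398]
eef_rot: [1.216, 1.208, -1.21]
force: [-1.1, 0.5, -0.8]
width: 0.0004
```

Run:
```python
from flip import *
where()
cv2.imwrite("pics/s6.png",cv2.resize(imaging.read_camera("scene")[100:310,180:420,::-1],None,fx=2.8,fy=2.8))
```

```text
t 12.35 tip_stand [-0.0655 -0.0287  0.2288] F [-1.1  0.5 -0.8] w 0.0
tool axes(stand) [[0.002, 0.003, -1.0], [1.0, 0.011, 0.002], [0.011, -1.0, -0.003]]
q [ 0.29  0.39 -0.26  1.82  0.12  0.95 -0.03]
```

View pics/s6.png

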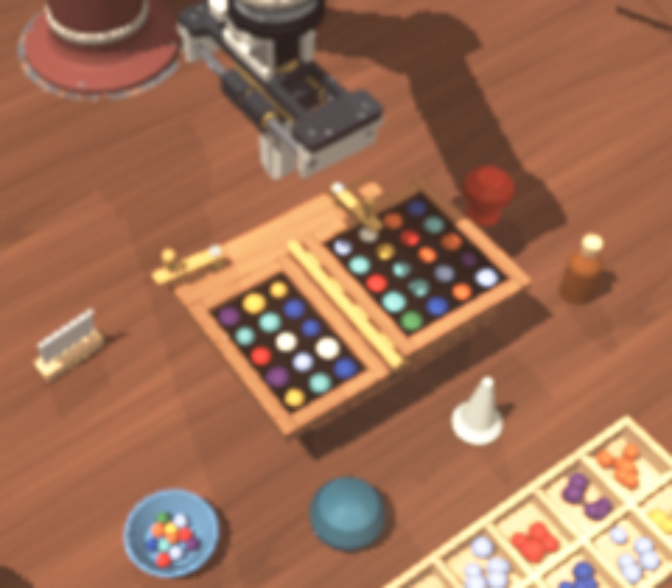

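The left bar runs from its pivot (338,188) to (380,230), nearly parallel to the spine and over the flat leaf. The goods stand in place and the robot is clear.

Run:
```python
from bench import order
print(order.job_done())
```

```text
the job is handed in; nothing more can be done
None
```

The leaf is turned over and lies flat on the left wing, with the left catch swung over it. I handed the job in at about 12.4 s, and it reports no verdict. I used closed fingertips throughout and pinched nothing.

- **Right catch:** I pushed it off the leaf, and the pictures show it along the rail.
- **Leaf:** I lifted it by its free edge with the tool tilted 45°, turned it over the spine at about 1 rad/s, and pressed it flat. The tip stopped at 92 mm, the leaf's top height, with about 17 N down.
- **Left catch:** The last picture shows its bar over the leaf, nearly parallel to the spine. I estimate about 0.1 rad from where the finger ended.
- **Goods and robot:** In that picture the card, dish, paperweight, cone, bottle and mushroom look undisturbed. The green cup is outside that view, but the arm never came near it. The gripper is clear of everything.

One reading was unusual: a brief 8–10 N while pushing the right catch, well above the 0.7 N it should take. It fell to under 1 N by the end of the push. No check failed.

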